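Change over the flask on the touch mixer and hold the next one down

ROBOT

A 7-joint arm with a two-finger parallel gripper is mounted at the origin on the work surface. World frame = base frame: x ahead of the robot, y to its left, z up, the work surface at z = 0. Lengths are in mm, angles in degrees, forces in N, time in s.
With the tool pointing down it reaches from about 425 to 825 mm from the base axis. Payload 3.6 kg.
Tool frame: the origin (TCP) lies on the mounting face of the last link; the fingertips stand 173 mm ahead of it and the grasp point (between the pads) lies 155 mm ahead of it (manip.hold_point_z is the distance from the TCP to the grasp point, in mm); z points along the fingers, y is the line along which they close (so a half turn about z gives the same grasp; the last joint's range is limited). The gripper opens to 85 mm and grips with 20 to 120 N. Pads are 22 mm wide; open, the fingers measure 114 mm over their backs; the gripper's body (76 mm by 85 mm) begins 54 mm behind the grasp point. The pads swing forward as they close: fully open they stand 13 mm farther back than shut.
Start: joints at [72.737, 35.231, -0.722, 81.555, 0.464, 63.22, -2.315], TCP at [176.39, -625.59, 404.697] pointing down, gripper open.
Joint ranges: [-178.69, 178.69], [-17.37, 117.87], [-77.05, 75.6], [15.02, 138.74], [-78.02, 258.01], [0.78, 113.62], [-162.83, 162.83]. Speed limits (degrees/s): [159.86, 159.86, 180, 180, 180, 180, 180].

INTERFACE

Orientations are given as [roll, pitch, yaw] about the fixed x, y, z axes, in that order (R = Rz(yaw) Ry(pitch) Rx(roll)).
In Python, from plant import manip, viewer, job_done gives the robot as it stands.
- The arm moves only by the shell command python3 -m creep 'ROWS'. ROWS is JSON, one flat list of numbers, 5 for each row, row after row: the shift along the tool's x, y, z normalised to -1 to 1, where 1 is 20 mm, then the turn about the tool's z normalised to -1 to 1, where 1 is 0.12 rad, then the gripper's target within -1 to 1 (shut at 1, half-way at 0, fully open at -1). A call has 1 to 8 rows; each row shifts and turns the commanded pose from where the row before left it, along the tool's axes as they then stand; what a row does not reach is not made up. A row lasts 1/12 s, in which the tool goes at most 41.7 mm and 7.16 degrees, less where a joint would pass 70% of its speed; a pose out of reach is approached as far as the arm can. A call with a number of a shift or a turn outside -1 to 1 is refused whole. A call with a gripper value outside its range is refused whole. The fingers move at their own pace and stop on an object; the grip force is fixed at half the most. Time passes only in rows, so rows that do not move let the fingers close. It gives the time, the measured TCP pose, the force, the opening and the grip force at its end, in the units of the state.
- manip.get_state(): the state, without advancing time (a new reading comes with each control period).
- viewer.read_camera(name): name is "scene" or "side" or "wrist"; returns a dict with "img" (480x640x3 uint8, red, green, blue), "depth" (480x640 float32, mm along the optical axis (not along the pixel's ray), 0 where there is no reading), "fx", "fy", "cx", "cy" (pixels), "R" (3x3) and "t" (3): a world point X has camera coordinates R X + t. Camera axes: x right, y down, z forward; pixel columns grow to the right and rows downward; lengths in mm; the calibration is good to about 2 mm. The wrist camera is an equidistant fisheye: a pixel r from the principal point sees the ray r / f radians off the axis. A picture is of the moment at which its call begins.
- job_done(): hands the job in; it is judged then, once.
The state is a dict: "time": time; "joints": joint angles; "qd": joint speeds; "effort": joint torques, N m; "ee_pos": TCP position; "tcp_rot": TCP orientation; "wrist_force": force on the tool from outside, world axes, zero at the start; "ft_torque": the same for the moment, N m; "opening": finger opening in mm; "grip_force": force on a finger pad.
Only numpy, scipy, OpenCV 4.12 (cv2) and the standard library are available. Lean on these libraries where they do the work, as an engineer would, in place of code of your own. Each camera call takes 0.05 s, during which the arm holds its last target. There are 200 camera calls.

TASK

Take the finished flask out of the mixer's sprung ring cradle, stand it centred on the free pad of the low shelf in a neat row with the two flasks there, and let go. Then seat the flask that stands alone on the bench upright in the cradle, push it down until the cradle is nearly at its stop, and finish while still holding it pressed down like that, the gripper on the flask and not on the mixer. It is glass: drop nothing, knock nothing over and leave everything else where it is.

Things in the scene. Friction and masses are not known exactly. Their poses are not given: they have to be found in the camera images.
- flask_mixed: Amber glass flask 106 mm tall: ball-shaped body 64 mm wide, centre 29 mm up, flat underside; neck 26 mm wide from 58 to 98 mm up, black rubber stopper 22 mm wide on top, to 106. 0.1-0.2 kg. Origin: centre of the underside; z up the neck. This is the one already sitting in the ring cradle of the mixer at the start; its underside is then about 92 mm above the bench.
- flask_mixed_neck (a point): Middle of that flask's neck, on its axis 82 mm above its underside: the place to grip.
- flask_waiting: Amber glass flask 106 mm tall: ball-shaped body 64 mm wide, centre 29 mm up, flat underside; neck 26 mm wide from 58 to 98 mm up, black rubber stopper 22 mm wide on top, to 106. 0.1-0.2 kg. Origin: centre of the underside; z up the neck. This is the one that stands alone on the bench at the start. When seated in the cradle its underside is about 13 mm below ring.
- flask_waiting_neck (a point): Middle of that flask's neck, on its axis 82 mm above its underside: the place to grip.
- row_a: Amber glass flask 106 mm tall: ball-shaped body 64 mm wide, centre 29 mm up, flat underside; neck 26 mm wide from 58 to 98 mm up, black rubber stopper 22 mm wide on top, to 106. 0.1-0.2 kg. Origin: centre of the underside; z up the neck. One of the two standing on the shelf from the start; it stays there.
- row_b: Amber glass flask 106 mm tall: ball-shaped body 64 mm wide, centre 29 mm up, flat underside; neck 26 mm wide from 58 to 98 mm up, black rubber stopper 22 mm wide on top, to 106. 0.1-0.2 kg. Origin: centre of the underside; z up the neck. The other of the two standing on the shelf from the start; it stays there.
- shelf: Low white shelf, fixed: board 100 mm deep (x) by 300 mm long (y), top 60 mm above the bench; steel guard rail along its +x edge (46 mm from the middle), 26 mm above the board. Three flat dark round pads 48 mm wide, 95 mm apart in a row, mark the standing places. Origin under its middle, at bench height.
- place0 (a point): Middle of the pad at the -y end of the shelf, on the board's top. Two of the three places are taken by row_a and row_b; which one is free varies.
- place1 (a point): Middle of the middle pad, on the board's top.
- place2 (a point): Middle of the pad at the +y end of the shelf, on the board's top.
- mixer: Touch mixer, fixed: white housing 120 mm (x) by 110 mm (y), top 65 mm above the bench, with a grey ring cradle above it that slides on three steel guide posts (6 mm thick, 40 mm from the axis, tops 110 mm above the bench). Origin under its middle, at bench height.
- ring (a point): Centre of the cradle's upper rim; it moves with the cradle; 105 mm above the bench when the cradle is up. The cradle is a grey ring 12 mm high, a funnel with an opening about 60 mm wide at the top and 36 mm at the bottom, which centres the ball-shaped body of a flask.
- cradle (a joint): How far the sprung ring cradle is pressed down, m: 0 up, 0.018 at its stop. A spring pushes it up: about 3 N to start it moving, about 7.5 N at 0.012, about 10 N at the stop. A flask's own weight does not press it down.
- tip_box: Bystander: closed pipette tip box 84 x 122 x 64 mm. Origin at the centre of its underside.
- media_bottle: Bystander: glass bottle with blue cap, 72 mm diameter, 130 mm tall. Origin at the centre of its underside.
- beaker: Bystander: empty clear beaker, 60 mm diameter, 70 mm tall. Origin at the centre of its underside.
Not all that is in view belongs to the job. What is shaped like the flask_mixed but yellow is not meant.

How it is judged:
By the outcome, as a careful person would: the job done as asked, in the order asked, and still so for the second after the job is handed in, while the arm keeps its last pose, push and grip.
It also fails if it takes over 61 s, if anything falls off the work surface, if the arm or the gripper's body presses on something with over 40 N, if the wrist force passes 120 N, or if a joint passes its speed limit or range.

## Working session

There is one attempt and no reset: what is moved stays moved. The work goes in short steps, Python scripts to look and compute and a shell command to move; the robot and the scene stay as the last step left them, time stands still between calls to the robot, and variables do not carry over. Pictures are saved under pics/ and viewed, at most 13 in all, crops included, and the job is handed in when it is done.

```bash
mkdir -p pics; python3 - <<'E'
from plant import manip, viewer
import cv2,numpy as np
s=manip.get_state();print(s['time'],s['ee_pos'],s['tcp_rot'],s['opening'],manip.hold_point_z)
for n in("scene","side"):
    c=viewer.read_camera(n);cv2.imwrite(f'pics/{n}0.png',c['img'][...,::-1]);np.savez(f'{n}0.npz',**c);print(n,c['fx'],c['R'],c['t'])
E
```

```text
0.0 [ 176.2965156  -625.29609287  403.52206995] [-1.79850159e+02  2.73647289e-03  1.57497600e+01] 85.15047848684074 154.70000000000002
scene 491.7044177007025 [[ 0.32984467  0.94383168 -0.01960265]
 [ 0.59011195 -0.22234777 -0.77609881]
 [-0.73686524  0.2444243  -0.63030658]] [-167.50958104 -229.9077146  1667.60377596]
side 511.78408464848076 [[-0.9955294  -0.09301611 -0.01640811]
 [-0.03880938  0.5612093  -0.82676354]
 [ 0.08611071 -0.82243062 -0.56231025]] [ 550.46766185  133.08427749 1169.05850892]
```

View pics/scene0.png

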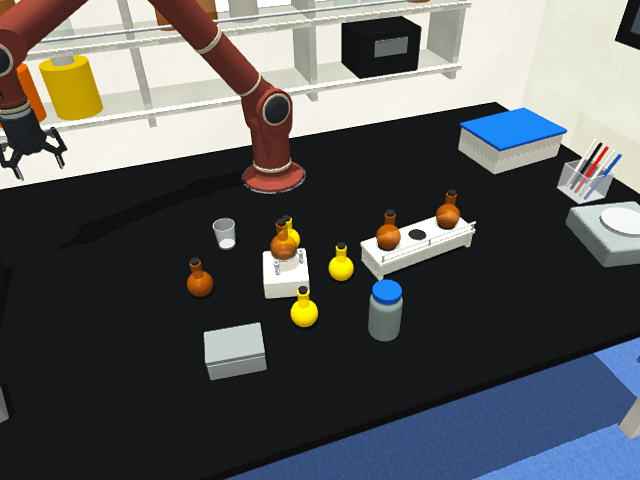

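View pics/side0.png

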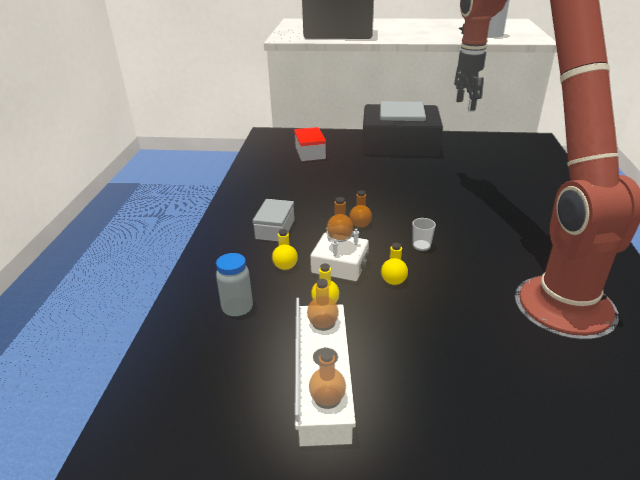

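The pictures show the mixed flask in the mixer at scene (284,245) / side (340,228) and the waiting flask at (200,283) / (360,215). The free pad is the middle one, at (417,234) / (325,356). Yellow flasks stand close to the mixer.

```bash
cat > h.py <<'E'
import numpy as np,cv2
def ray(c,u,v,z):
    R,t=c['R'],c['t'];o=-R.T@t
    d=R.T@np.array([(u-c['cx'])/c['fx'],(v-c['cy'])/c['fy'],1]);return (o+d*(z-o[2])/d[2])
def mask(img,lo,hi):return cv2.inRange(cv2.cvtColor(np.ascontiguousarray(img),cv2.COLOR_RGB2HSV),lo,hi)
def ball(c,u,v,z,lo,hi,r=26):
    m=mask(c['img'],lo,hi);w=np.zeros_like(m);w[max(0,v-r):v+r,u-r:u+r]=m[max(0,v-r):v+r,u-r:u+r]
    d=cv2.distanceTransform(w,cv2.DIST_L2,5);ys,xs=np.where(d>d.max()-.7);p=(xs.mean(),ys.mean())
    return ray(c,*p,z)[:2].round(1),np.round(p,1),d.max().round(1)
E
python3 - <<'E'
from h import *
S=np.load('scene0.npz');D=np.load('side0.npz')
am=((3,90,50),(17,255,255));ye=((22,120,80),(35,255,255))
for n,a,b,z,k in[('mixed',(284,246),(340,228),121,am),('wait',(200,283),(360,215),29,am),('ra',(388,237),(322,312),89,am),('rb',(447,216),(327,387),89,am),('y1',(291,238),(395,271),29,ye),('y2',(341,268),(325,293),29,ye),('y3',(304,313),(285,257),29,ye)]:
    print(n,ball(S,*a,z,*k),ball(D,*b,z,*k))
for c,(u,v) in((S,(417,234)),(D,(325,356))):
    g=cv2.cvtColor(c['img'],cv2.COLOR_RGB2GRAY);w=np.zeros_like(g);w[v-8:v+9,u-14:u+15]=(g[v-8:v+9,u-14:u+15]<90)*255
    M=cv2.moments(w,True);print('pad',M['m00'],ray(c,M['m10']/M['m00'],M['m01']/M['m00'],60))
for c,u,v in((S,224,224),(S,386,290),(D,231,263),(S,235,333)):print(ray(c,u,v,{224:70,290:130,263:130,333:64}[v]))
E
```

```text
mixed (array([ 544. , -108.5]), array([283.2, 251.3]), np.float32(8.0)) (array([ 524. , -104.5]), array([339.5, 226.5]), np.float32(13.0))
wait (array([ 480.8, -312.6]), array([199.5, 283. ]), np.float32(13.0)) (array([ 479.4, -312.7]), array([360.2, 215.6]), np.float32(11.0))
ra (array([542.3, 167. ]), array([388., 236.]), np.float32(12.4)) (array([541. , 177.4]), array([321.2, 314.9]), np.float32(12.4))
rb (array([516.1, 354.3]), array([447.5, 215. ]), np.float32(11.8)) (array([514.1, 355.4]), array([326.8, 386. ]), np.float32(18.0))
y1 (array([372.2, -38. ]), array([293.1, 233.6]), np.float32(4.2)) (array([389.1, -58.3]), array([394., 271.]), np.float32(13.8))
y2 (array([548.7,  35.6]), array([340.6, 267.2]), np.float32(12.2)) (array([530.5,  26.1]), array([332.8, 290.4]), np.float32(6.0))
y3 (array([664. , -99.5]), array([303.8, 312.2]), np.float32(13.8)) (array([ 663.7, -100.9]), array([284.2, 256.2]), np.float32(12.6))
pad 136.0 [528.43896857 258.93321996  60.        ]Traceback (most recent call last):
  File "<stdin>", line 8, in <module>
ZeroDivisionError: float division by zero
```

```bash
python3 -m creep '[0,0,0,-1,-1, 0,0,0,-1,-1, 0,0,0,-1,-1, 0,0,0,-1,-1, 0,0,0,-1,-1, 0,0,0,-1,-1, 0,0,0,-1,-1, 0,0,0,-1,-1]'; python3 -m creep '[0,0,0,-1,-1, 0,0,0,-1,-1, 0,0,0,-1,-1, 0,0,0,-1,-1, 0,0,0,0,-1]'
cat >> h.py <<'E'
def to(x,y,z=None,yaw=None):
    "tool-axis shift (in rows of 20 mm) to bring the TCP to x,y,z; turn in units"
    from plant import manip
    from scipy.spatial.transform import Rotation as Ro
    s=manip.get_state();p=np.array(s['ee_pos']);g=np.array([x,y,p[2] if z is None else z])
    R=Ro.from_euler('xyz',s['tcp_rot'],degrees=True).as_matrix()
    print('t',s['time'],'pos',p.round(1),'rot',np.round(s['tcp_rot'],1),'units',(R.T@(g-p)/20).round(2),'turn',None if yaw is None else round((s['tcp_rot'][2]-yaw)/6.875,2))
E
python3 -c "from h import *;to(524,-105)"
```

```text
time: 0.77
ee_pos: [176.2, -625.4, 404.0]
tcp_rot: [-179.9, -0.1, 71.1]
wrist_force: [-0.6, -0.3, -0.5]
opening: 85.3
grip_force: 0.0
time: 1.18
ee_pos: [175.9, -625.6, 403.9]
tcp_rot: [180.0, -0.1, 98.3]
wrist_force: [0.2, 0.3, 0.1]
opening: 85.2
grip_force: 0.0
t 1.1833 pos [ 175.9 -625.6  403.9] rot [ 1.80e+02 -1.00e-01  9.83e+01] units [23.23 21.    0.04] turn None
```

```bash
python3 -m creep '[0.97,0.875,0,0,-1, 0.97,0.875,0,0,-1, 0.97,0.875,0,0,-1, 0.97,0.875,0,0,-1, 0.97,0.875,0,0,-1, 0.97,0.875,0,0,-1, 0.97,0.875,0,0,-1, 0.97,0.875,0,0,-1]' >/dev/null; python3 -m creep '[0.97,0.875,0,0,-1, 0.97,0.875,0,0,-1, 0.97,0.875,0,0,-1, 0.97,0.875,0,0,-1, 0.97,0.875,0,0,-1, 0.97,0.875,0,0,-1, 0.97,0.875,0,0,-1, 0.97,0.875,0,0,-1]' >/dev/null;  python3 -m creep '[0.97,0.875,0,0,-1, 0.97,0.875,0,0,-1, 0.97,0.875,0,0,-1, 0.97,0.875,0,0,-1, 0.97,0.875,0,0,-1, 0.97,0.875,0,0,-1, 0.97,0.875,0,0,-1, 0.97,0.875,0,0,-1]' ; python3 -m creep '[0,0,0,0,-1, 0,0,0,0,-1]' >/dev/null
python3 - <<'E'
from h import *
from plant import viewer
to(524,-105)
c=viewer.read_camera('wrist');cv2.imwrite('pics/w1.png',c['img'][...,::-1]);np.savez('w1.npz',**c);print(c['fx'],c['cx'],c['cy'],c['R'],-c['R'].T@c['t'])
E
```

```text
time: 3.18
ee_pos: [525.7, -103.5, 404.6]
tcp_rot: [-180.0, -0.0, 98.0]
wrist_force: [0.7, -0.8, -0.1]
opening: 85.5
grip_force: 0.0
t 3.35 pos [ 525.7 -102.8  404.5] rot [-1.80e+02 -1.00e-01  9.83e+01] units [-0.1 -0.1 -0. ] turn None
371.64829954431775 321.80336372922494 244.6085886390808 [[ 9.89494401e-01  1.44570979e-01  2.50505229e-04]
 [ 1.39006099e-01 -9.51879689e-01  2.73134330e-01]
 [ 3.97257483e-02 -2.70230068e-01 -9.61975870e-01]] [516.92207309 -34.09429235 374.17737009]
```

View pics/w1.png

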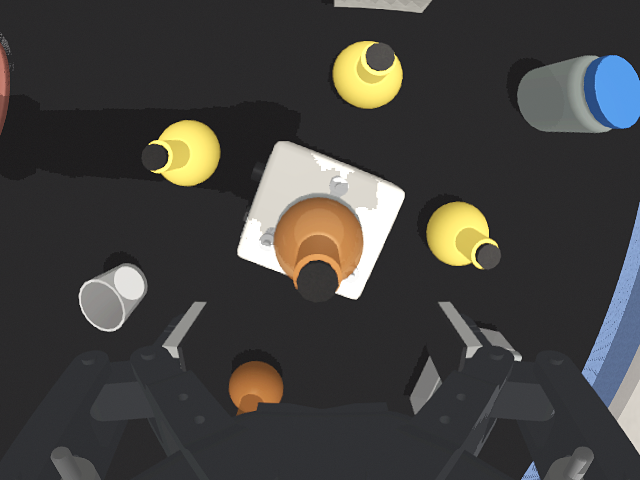

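Mixed flask in view below: stopper at (318,281), between the fingertips, body at (319,240); yellow flasks, beaker and bottle are clear of it.

```bash
cat >> h.py <<'E'
def fray(c,u,v,z):
    R,t=c['R'],c['t'];o=-R.T@t;a=np.array([(u-c['cx']),(v-c['cy'])]);r=np.hypot(*a);th=r/c['fx']
    d=R.T@np.array([*(np.sin(th)*a/max(r,1e-6)),np.cos(th)]);return o+d*(z-o[2])/d[2]
E
python3 - <<'E'
from h import *
c=np.load('w1.npz')
w=np.zeros((480,640),np.uint8);g=c['img'].max(2);w[255:308,290:346]=(g[255:308,290:346]<75)*255
n,l,st,ce=cv2.connectedComponentsWithStats(w);i=l[281,318];print(st[i],ce[i],fray(c,*ce[i],198))
print('body',fray(c,319,240,121))
m=mask(c['img'],(3,90,50),(17,255,255));m[:190]=0;m[310:]=0;x,y,ww,hh=cv2.boundingRect(m);print(x,y,ww,hh,fray(c,x+ww/2,y+ww/2,121))
to(*fray(c,*ce[i],198)[:2],174+154.7)
E
```

```text
[ 290  260   56   48 1973] [315.95945261 287.51089711] [ 524.53789643 -106.60558086  198.        ]
body [ 524.93087745 -102.15519513  121.        ]
274 197 89 95 [ 524.73785104 -103.292889    121.        ]
t 3.4 pos [ 525.1 -104.4  404.4] rot [-179.9    0.    98.2] units [-0.11 -0.04  3.78] turn None
```

```bash
python3 -m creep '[0,0,0.95,0,-1, 0,0,0.95,0,-1, 0,0,0.95,0,-1, 0,0,0.93,0,-1, 0,0,0,0,-1, 0,0,0,0,-1]'; python3 -m creep '[0,0,0,0,1, 0,0,0,0,1, 0,0,0,0,1, 0,0,0,0,1, 0,0,0,0,1, 0,0,0,0,1, 0,0,0,0,1, 0,0,0,0,1]'
```

```text
time: 3.9
ee_pos: [524.5, -105.9, 328.5]
tcp_rot: [-179.8, 0.0, 98.1]
wrist_force: [1.0, -0.6, 1.5]
opening: 85.3
grip_force: 0.0
time: 4.57
ee_pos: [524.9, -104.6, 329.2]
tcp_rot: [-179.9, 0.0, 98.2]
wrist_force: [-1.7, -0.3, 1.8]
opening: 24.6
grip_force: 58.6
```

```bash
python3 -m creep '[0,0,-0.2,0,1, 0,0,-0.4,0,1, 0,0,-0.7,0,1, 0,0,-0.8,0,1, 0,0,-0.8,0,1, 0,0,-0.8,0,1, 0,0,-0.8,0,1, 0,0,-0.7,0,1]';python3 -m creep '[0,0,-0.4,0,1, 0,0,0,0,1]'
python3 - <<'E'
from h import *
from plant import viewer
to(528.5,261)
c=viewer.read_camera('side');np.savez('d2.npz',**c);cv2.imwrite('pics/d2.png',cv2.resize(c['img'][130:450,200:450,::-1],None,fx=1.8,fy=1.8))
E
```

```text
time: 5.23
ee_pos: [525.3, -104.3, 434.8]
tcp_rot: [179.9, 0.0, 98.3]
wrist_force: [-0.3, -0.2, -0.8]
opening: 24.8
grip_force: 58.8
time: 5.4
ee_pos: [525.7, -104.2, 443.3]
tcp_rot: [179.7, 0.1, 98.3]
wrist_force: [0.0, 0.3, -0.8]
opening: 25.1
grip_force: 58.8
t 5.4 pos [ 525.7 -104.2  443.3] rot [1.797e+02 1.000e-01 9.830e+01] units [ 1.805e+01  2.760e+00 -1.000e-02] turn None
```

View pics/d2.png

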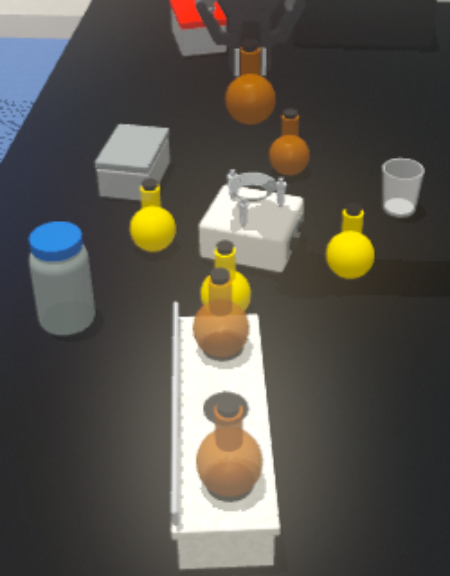

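Flask is held upright, cradle empty at crop (252,185), middle pad at (226,408).

```bash
python3 -m creep '[0.4,0.05,0,0,1, 0.8,0.12,0,0,1, 0.9,0.14,0,0,1, 0.9,0.14,0,0,1, 0.9,0.14,0,0,1, 0.9,0.14,0,0,1, 0.9,0.14,0,0,1, 0.9,0.14,0,0,1]' >/dev/null; python3 -m creep '[0.9,0.14,0,0,1, 0.9,0.14,0,0,1, 0.9,0.14,0,0,1, 0.9,0.14,0,0,1, 0.9,0.14,0,0,1, 0.9,0.14,0,0,1, 0.8,0.14,0,0,1, 0.4,0.1,0,0,1]'; python3 -m creep '[0,0,0,0,1, 0,0,0,0,1]' >/dev/null
python3 - <<'E'
from h import *
from plant import viewer
to(528.5,261)
c=viewer.read_camera('wrist');cv2.imwrite('pics/w2.png',c['img'][...,::-1]);np.savez('w2.npz',**c)
E
```

```text
time: 6.78
ee_pos: [527.6, 165.9, 440.1]
tcp_rot: [-179.9, -0.1, 98.5]
wrist_force: [-0.3, -0.2, -1.6]
opening: 24.6
grip_force: 58.8
t 6.95 pos [528.5 162.6 440.3] rot [-1.799e+02  1.000e-01  9.830e+01] units [ 4.87  0.71 -0.01] turn None
```

View pics/w2.png

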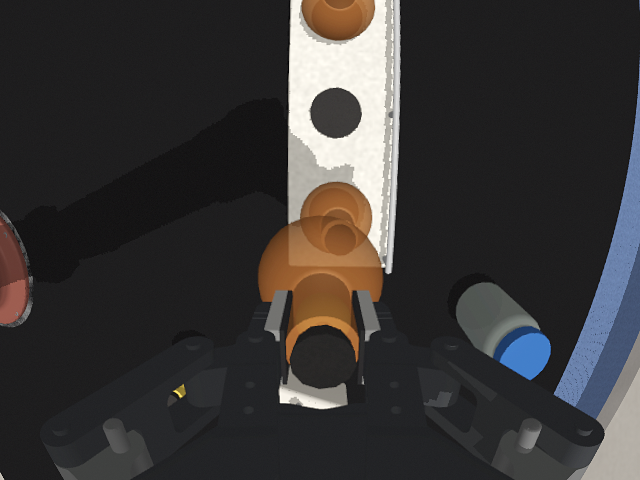

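The free pad is clear at (336,112); row_a's body is at (336,217); the held flask's stopper is at (323,357).

```bash
python3 - <<'E'
from h import *
c=np.load('w2.npz')
w=(c['img'].max(2)<95).astype(np.uint8)*255;w[:80]=0;w[145:]=0;w[:,:305]=0;w[:,372:]=0
n,l,st,ce=cv2.connectedComponentsWithStats(w);i=l[112,336];print(st[i],ce[i]);P=fray(c,*ce[i],60);print('pad',P)
print('ra body',fray(c,336,217,89),'stop',fray(c,340,239,166))
from plant import manip
tz=manip.get_state()['ee_pos'][2]
print('held stopper',fray(c,323,357,tz-154.7+24))
for v in(120,60):  # shelf edges
    r=np.where(c['img'][v].min(1)>150)[0];print(v,r.min(),r.max(),fray(c,r.min(),v,60))
to(*P[:2],142+154.7)
E
```

```text
[ 311   88   51   50 1971] [335.37950279 112.44748858]
pad [527.81717814 259.84010235  60.        ]
ra body [541.28324658 167.29113382  89.        ] stop [541.15597568 167.95208849 166.        ]
held stopper [529.47495086 166.27895581 309.75932877]
120 289 398 [486.26848375 246.82660545  60.        ]
60 289 399 [477.94082801 304.08363609  60.        ]
t 7.0 pos [528.8 161.8 440.5] rot [-1.799e+02  1.000e-01  9.820e+01] units [4.87 0.66 7.18] turn None
```

```bash
python3 -m creep '[0.4,0.05,0,0,1, 0.8,0.12,0,0,1, 0.9,0.12,0,0,1, 0.9,0.12,0,0,1, 0.9,0.12,0,0,1, 0.6,0.08,0,0,1, 0.37,0.05,0,0,1, 0,0,0,0,1]' >/dev/null; python3 -m creep '[0,0,0.5,0,1, 0,0,0.8,0,1, 0,0,0.9,0,1, 0,0,0.9,0,1, 0,0,0.9,0,1, 0,0,0.6,0,1, 0,0,0.4,0,1, 0,0,0,0,1]'; python3 -m creep '[0,0,0,0,1]' >/dev/null
python3 - <<'E'
from h import *
from plant import viewer
to(527.8,259.8,142+154.7)
c=viewer.read_camera('side');cv2.imwrite('pics/d3.png',cv2.resize(c['img'][200:450,250:450,::-1],None,fx=2.4,fy=2.4));np.savez('d3.npz',**c)
d=viewer.read_camera('scene');np.savez('s3.npz',**d);cv2.imwrite('pics/s3.png',cv2.resize(d['img'][130:290,340:500,::-1],None,fx=3.5,fy=3.5))
E
```

```text
time: 8.33
ee_pos: [527.7, 259.1, 338.7]
tcp_rot: [-179.8, 0.2, 98.1]
wrist_force: [0.5, -0.2, -1.4]
opening: 24.4
grip_force: 58.9
t 8.4167 pos [528.1 260.2 340.9] rot [-180.     0.    98.2] units [-0.02 -0.02  2.21] turn None
```

View pics/d3.png

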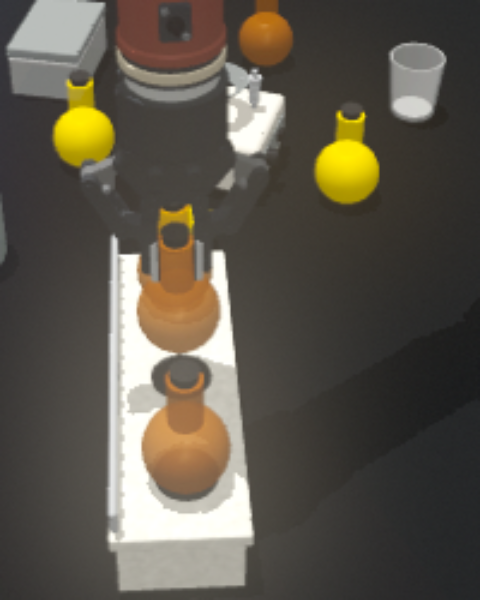

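View pics/s3.png

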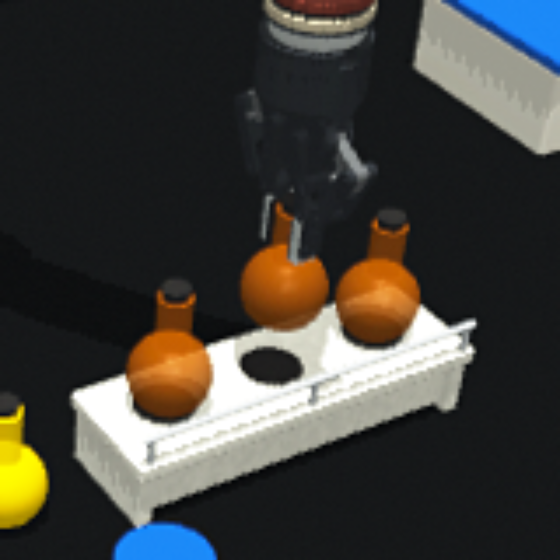

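The held flask hangs over the pad: body at side px (324,330) and scene px (421,212).

```bash
python3 - <<'E'
from h import *
S=np.load('s3.npz');D=np.load('d3.npz')
for z in(130,133):print(ray(D,324.2,330,z),ray(S,421.4,211.7,z))
print('pad scene',ray(S,340+271/3.5,130+364/3.5,60))
am=((3,90,50),(17,255,255))
print(ball(S,421,213,133,*am,r=14),ball(D,324,331,133,*am,r=20))
E
```

```text
[526.44228937 262.72532736 130.        ] [527.32349372 265.15193607 130.        ]
[526.09915004 265.85909239 133.        ] [530.94432825 262.85635803 133.        ]
pad scene [529.37174529 260.68771318  60.        ]
(array([537.8, 254.9]), array([419.9, 213.8]), np.float32(9.8)) (array([526.8, 265.9]), array([323.8, 330. ]), np.float32(15.8))
```

```bash
python3 -m creep '[-0.09,0,0.3,0,1, -0.09,0,0.5,0,1, 0,0,0.5,0,1, 0,0,0.4,0,1, 0,0,0.2,0,1, 0,0,0.1,0,1, 0,0,0,0,1]';python3 -m creep '[0,0,0.05,0,1, 0,0,0.05,0,1, 0,0,0,0,1]'
```

```text
time: 9.1
ee_pos: [528.1, 257.5, 300.4]
tcp_rot: [-179.9, 0.0, 98.3]
wrist_force: [-0.2, -0.7, -1.7]
opening: 24.9
grip_force: 58.9
time: 9.35
ee_pos: [528.3, 257.6, 299.3]
tcp_rot: [180.0, -0.0, 98.3]
wrist_force: [0.0, -0.5, -1.1]
opening: 24.7
grip_force: 58.9
```

```bash
python3 -m creep '[0,0,0.05,0,1, 0,0,0,0,1]';python3 -m creep '[0,0,0.05,0,1, 0,0,0,0,1]';python3 -m creep '[0,0,0.05,0,1, 0,0,0,0,1]'
```

```text
time: 9.52
ee_pos: [528.3, 257.5, 298.2]
tcp_rot: [180.0, -0.0, 98.3]
wrist_force: [-0.1, 0.5, -1.0]
opening: 24.6
grip_force: 58.9
time: 9.68
ee_pos: [528.3, 257.6, 297.7]
tcp_rot: [180.0, -0.0, 98.3]
wrist_force: [-0.4, 0.6, 1.7]
opening: 24.6
grip_force: 59.4
time: 9.85
ee_pos: [528.2, 257.7, 297.6]
tcp_rot: [179.9, 0.0, 98.3]
wrist_force: [-2.2, -1.1, 7.1]
opening: 24.7
grip_force: 59.9
```

```bash
python3 -m creep '[0,0,-0.05,0,1, 0,0,0,0,0.4, 0,0,0,0,0.3, 0,0,0,0,0.1, 0,0,0,0,-0.2, 0,0,0,0,-0.6, 0,0,0,0,-1, 0,0,0,0,-1]';python3 -m creep '[0,0,0,0,-1, 0,0,0,0,-1, 0,0,-0.3,0,-1, 0,0,-0.7,0,-1, 0,0,-0.9,0,-1, 0,0,-0.9,0,-1, 0,0,-0.9,0,-1, 0,0,-0.9,0,-1]';python3 -m creep '[0,0,-0.9,0,-1, 0,0,-0.8,0,-1, 0,0,-0.5,0,-1, 0,0,0,0,-1]'
python3 - <<'E'
from h import *
from plant import viewer
to(480,-312.6)
c=viewer.read_camera('wrist');np.savez('w3.npz',**c)
d=viewer.read_camera('side');np.savez('d4.npz',**d)
W=cv2.resize(c['img'],(533,400));cv2.imwrite('pics/p4.png',np.hstack([W,cv2.resize(d['img'][240:440,260:390],(260,400))])[...,::-1])
E
```

```text
time: 10.52
ee_pos: [528.3, 257.5, 297.1]
tcp_rot: [-180.0, -0.0, 98.3]
wrist_force: [0.1, -0.7, -0.1]
opening: 84.0
grip_force: 0.0
time: 11.18
ee_pos: [528.1, 257.5, 390.5]
tcp_rot: [180.0, -0.0, 98.3]
wrist_force: [0.6, -0.7, 0.4]
opening: 85.4
grip_force: 0.0
time: 11.52
ee_pos: [528.4, 258.0, 435.9]
tcp_rot: [179.7, -0.1, 98.3]
wrist_force: [0.6, 1.2, 0.1]
opening: 85.1
grip_force: 0.0
t 11.5167 pos [528.4 258.  435.9] rot [ 1.797e+02 -1.000e-01  9.830e+01] units [-27.89  -6.49  -0.09] turn None
```

View pics/p4.png

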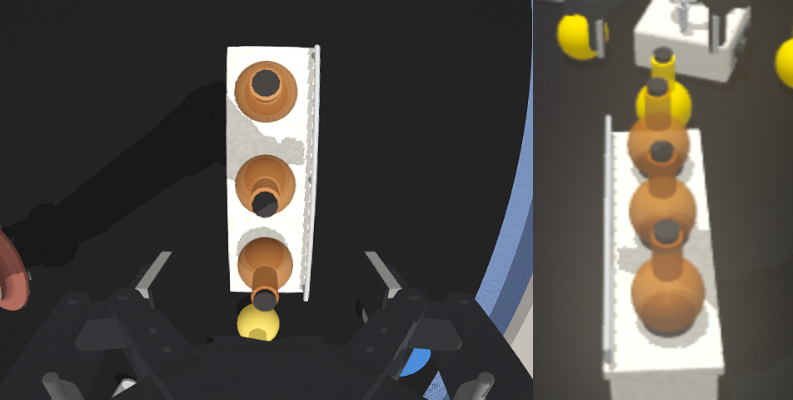

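The three flasks stand in a row, all upright, with stoppers at (265,83), (265,204), (265,300) in the left panel. I'll check the spacing.

```bash
python3 - <<'E'
from h import *
c=np.load('w3.npz')
for v in(83,204,300):print(fray(c,265*1.2,v*1.2,166)[:2])
for u,v in((266,92),(265,184),(266,268)):print('body',fray(c,u*1.2,v*1.2,89)[:2])
E
```

```text
[514.88541976 353.86712898]
[528.42566689 259.33693119]
[541.14770925 169.02702679]
body [515.58657993 353.53541296]
body [528.09637573 259.20254662]
body [542.94914928 162.36420888]
```

```bash
A='x'; python3 -m creep '[-0.4,-0.1,0,0,-1, -0.93,-0.217,0,0,-1, -0.93,-0.217,0,0,-1, -0.93,-0.217,0,0,-1, -0.93,-0.217,0,0,-1, -0.93,-0.217,0,0,-1, -0.93,-0.217,0,0,-1, -0.93,-0.217,0,0,-1]' >/dev/null; python3 -m creep '[-0.93,-0.217,0,0,-1, -0.93,-0.217,0,0,-1, -0.93,-0.217,0,0,-1, -0.93,-0.217,0,0,-1, -0.93,-0.217,0,0,-1, -0.93,-0.217,0,0,-1, -0.93,-0.217,0,0,-1, -0.93,-0.217,0,0,-1]' >/dev/null; python3 -m creep '[-0.93,-0.217,0,0,-1, -0.93,-0.217,0,0,-1, -0.93,-0.217,0,0,-1, -0.93,-0.217,0,0,-1, -0.93,-0.217,0,0,-1, -0.93,-0.217,0,0,-1, -0.93,-0.217,0,0,-1, -0.93,-0.217,0,0,-1]' >/dev/null; python3 -m creep '[-0.93,-0.217,0.5,0,-1, -0.93,-0.217,0.8,0,-1, -0.93,-0.217,0.8,0,-1, -0.93,-0.217,0.8,0,-1, -0.93,-0.217,0.8,0,-1, -0.8,-0.2,0.5,0,-1, -0.3,0,0,0,-1, 0,0,0,0,-1]'; python3 -m creep '[0,0,0,0,-1]' >/dev/null
python3 - <<'E'
from h import *
from plant import viewer
to(480,-312.6)
c=viewer.read_camera('wrist');np.savez('w5.npz',**c);cv2.imwrite('pics/w5.png',c['img'][...,::-1])
w=np.load('w1.npz');print('beaker',fray(w,103,303,70))
# ring centre: scan posts in side picture after the first lift
D=np.load('d2.npz');print('ring side',ray(D,200+252/1.8,130+185/1.8,105))
E
```

```text
time: 14.28
ee_pos: [480.4, -308.0, 348.2]
tcp_rot: [-179.9, -0.0, 98.0]
wrist_force: [1.0, 0.5, 0.2]
opening: 85.3
grip_force: 0.0
t 14.3667 pos [ 481.5 -305.4  349.6] rot [179.9  -0.   98.3] units [-0.34 -0.13 -0.  ] turn None
beaker [ 316.18516744 -213.67693931   70.        ]
ring side [ 522.54506174 -101.5198112   105.        ]
```

View pics/w5.png

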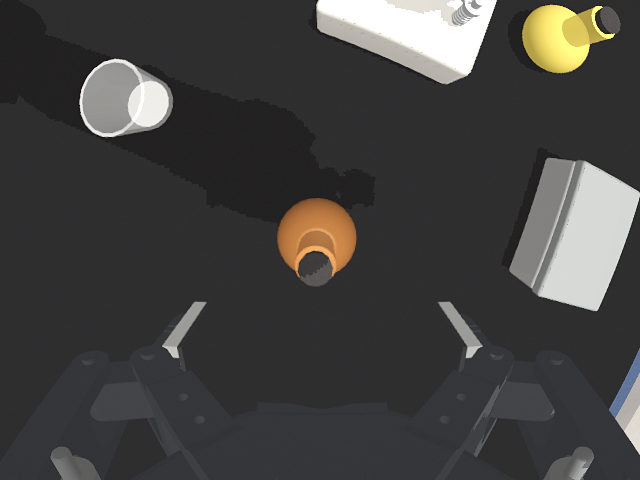

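The waiting flask is below, body at (317,237) and stopper at (316,267), and nothing is in the fingers' way.

```bash
python3 - <<'E'
from h import *
c=np.load('w5.npz');p=fray(c,316,267,106);q=fray(c,317,237,29);print(p,q);m=(p+q)/2;to(m[0],m[1],236.7)
E
```

```text
[ 480.50401154 -311.18115527  106.        ] [ 480.47523392 -312.55163262   29.        ]
t 14.4167 pos [ 481.8 -304.7  350. ] rot [179.9  -0.   98.4] units [-0.35 -0.13  5.67] turn None
```

```bash
python3 -m creep '[-0.18,-0.05,0,0,-1, -0.13,-0.05,0.6,0,-1, 0,0,0.9,0,-1, 0,0,0.9,0,-1, 0,0,0.9,0,-1, 0,0,0.9,0,-1, 0,0,0.9,0,-1, 0,0,0.5,0,-1]'; python3 -m creep '[0,0,0,0,-1, 0,0,0,0,-1, 0,0,0,0,1, 0,0,0,0,1, 0,0,0,0,1, 0,0,0,0,1, 0,0,0,0,1, 0,0,0,0,1]';python3 -m creep '[0,0,0,0,1, 0,0,0,0,1]'
```

```text
time: 15.08
ee_pos: [479.5, -311.7, 234.9]
tcp_rot: [-179.9, -0.1, 98.3]
wrist_force: [-0.4, -0.5, -0.4]
opening: 85.3
grip_force: 0.0
time: 15.75
ee_pos: [479.9, -312.5, 237.8]
tcp_rot: [-180.0, 0.0, 98.2]
wrist_force: [-1.7, 0.6, 5.4]
opening: 24.4
grip_force: 58.6
time: 15.92
ee_pos: [479.9, -312.5, 237.8]
tcp_rot: [-180.0, 0.0, 98.2]
wrist_force: [-1.7, -0.4, 5.8]
opening: 24.7
grip_force: 58.6
```

```bash
python3 -m creep '[0,0,-0.2,0,1, 0,0,-0.5,0,1, 0,0,-0.9,0,1, 0,0,-0.9,0,1, 0,0,-0.9,0,1, 0,0,-0.9,0,1, 0,0,-0.9,0,1, 0,0,-0.9,0,1]'; python3 -m creep '[0,0,-0.7,0,1, 0,0,-0.4,0,1, 0,0,0,0,1]' 
python3 - <<'E'
from h import *
from plant import viewer
to(524.5,-101.5)
c=viewer.read_camera('wrist');np.savez('w6.npz',**c);cv2.imwrite('pics/w6.png',c['img'][...,::-1])
E
```

```text
time: 16.58
ee_pos: [479.9, -312.1, 360.2]
tcp_rot: [180.0, -0.0, 98.3]
wrist_force: [-0.1, -0.2, -1.9]
opening: 24.4
grip_force: 58.9
time: 16.83
ee_pos: [480.5, -312.3, 383.2]
tcp_rot: [179.8, 0.1, 98.3]
wrist_force: [1.0, 0.2, -2.5]
opening: 24.4
grip_force: 58.9
t 16.8333 pos [ 480.5 -312.3  383.2] rot [1.798e+02 1.000e-01 9.830e+01] units [ 1.011e+01  3.690e+00 -1.000e-02] turn None
```

View pics/w6.png

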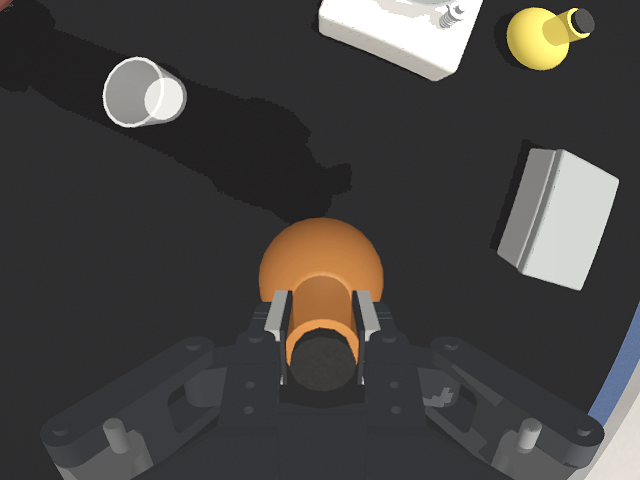

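The flask is held upright, stopper at (322,361), nearly where the first one sat in the grip (323,357). The first flask's grasp pose, about (525,-104), is therefore the seating pose.

```bash
python3 -m creep '[0.4,0.15,0,0,1, 0.8,0.3,0,0,1, 0.8,0.3,0,0,1, 0.9,0.33,0,0,1, 0.9,0.33,0,0,1, 0.9,0.33,0,0,1, 0.9,0.33,0,0,1, 0.9,0.33,0,0,1]' >/dev/null; python3 -m creep '[0.9,0.33,0,0,1, 0.9,0.33,0,0,1, 0.8,0.3,0,0,1, 0.6,0.24,0,0,1, 0.3,0.1,0,0,1, 0,0,0,0,1, 0,0,0,0,1]'; python3 -c "from h import *;to(524.9,-103.7,329)"
```

```text
time: 18.13
ee_pos: [524.4, -104.2, 380.7]
tcp_rot: [-179.9, 0.0, 98.3]
wrist_force: [0.1, -0.6, -1.4]
opening: 24.5
grip_force: 58.9
t 18.1333 pos [ 524.4 -104.2  380.7] rot [-179.9    0.    98.3] units [0.02 0.03 2.58] turn None
```

```bash
python3 -m creep '[0.02,0.03,0.3,0,1, 0,0,0.5,0,1, 0,0,0.5,0,1, 0,0,0.4,0,1, 0,0,0.3,0,1, 0,0,0.2,0,1, 0,0,0,0,1]'; python3 -m creep '[0,0,0.1,0,1, 0,0,0.05,0,1, 0,0,0,0,1]';python3 -m creep '[0,0,0.1,0,1, 0,0,0,0,1]';python3 -m creep '[0,0,0.1,0,1, 0,0,0,0,1]'
```

```text
time: 18.72
ee_pos: [524.8, -103.5, 335.9]
tcp_rot: [-179.9, -0.0, 98.2]
wrist_force: [-0.7, 0.4, -1.3]
opening: 24.3
grip_force: 59.0
time: 18.97
ee_pos: [525.2, -103.3, 334.3]
tcp_rot: [180.0, 0.0, 98.3]
wrist_force: [-0.2, -0.4, -1.7]
opening: 24.8
grip_force: 59.0
time: 19.13
ee_pos: [525.1, -103.3, 332.1]
tcp_rot: [180.0, 0.0, 98.3]
wrist_force: [-0.1, -0.1, -2.0]
opening: 24.6
grip_force: 59.0
time: 19.3
ee_pos: [525.2, -103.3, 330.4]
tcp_rot: [180.0, 0.0, 98.3]
wrist_force: [-0.7, -1.0, 1.7]
opening: 24.3
grip_force: 59.1
```

```bash
python3 -m creep '[0,0,0.1,0,1, 0,0,0.1,0,1, 0,0,0,0,1]';python3 -m creep '[0,0,0.1,0,1, 0,0,0.1,0,1, 0,0,0,0,1]';python3 -m creep '[0,0,0.1,0,1, 0,0,0.1,0,1, 0,0,0,0,1]'
```

```text
time: 19.55
ee_pos: [525.2, -103.3, 326.2]
tcp_rot: [180.0, 0.0, 98.3]
wrist_force: [-1.0, 0.5, 3.0]
opening: 24.6
grip_force: 59.3
time: 19.8
ee_pos: [525.2, -103.4, 322.1]
tcp_rot: [180.0, 0.0, 98.2]
wrist_force: [-1.1, 0.1, 4.8]
opening: 24.5
grip_force: 59.5
time: 20.05
ee_pos: [525.2, -103.3, 318.3]
tcp_rot: [180.0, 0.0, 98.3]
wrist_force: [-1.2, -0.5, 5.7]
opening: 24.5
grip_force: 59.6
```

```bash
python3 -m creep '[0,0,0.1,0,1, 0,0,0.1,0,1, 0,0,0,0,1, 0,0,0,0,1]'
python3 - <<'E'
from h import *
from plant import viewer,manip
print(np.mean([(viewer.read_camera('side') and manip.get_state()['wrist_force'][2]) for _ in range(4)]))
d=viewer.read_camera('side')['img'];s=viewer.read_camera('scene')['img']
cv2.imwrite('pics/f.png',np.hstack([cv2.resize(d[150:300,260:410],(400,400)),cv2.resize(s[180:330,210:360],(400,400))])[...,::-1]);to(525,-103,318)
E
```

```text
time: 20.38
ee_pos: [525.2, -103.3, 314.8]
tcp_rot: [180.0, 0.0, 98.2]
wrist_force: [-2.5, -0.3, 7.7]
opening: 24.6
grip_force: 59.8
7.333737499981568
t 20.6833 pos [ 525.2 -103.3  314.9] rot [180.    0.   98.3] units [ 0.02 -0.01 -0.16] turn None
```

View pics/f.png

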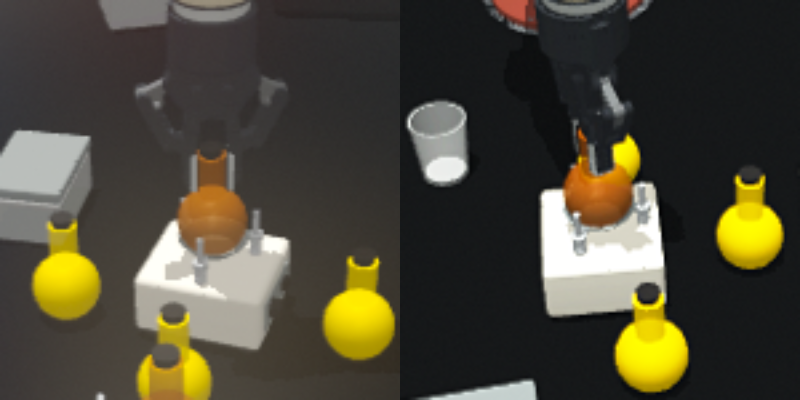

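The flask sits upright in the cradle at (212,220), pressed about 15.7 mm of 18 (spring load about 9 N). The gripper holds only the neck, so I'm handing in.

```bash
python3 -c "from plant import job_done;print(job_done())"
```

```text
the job is handed in; nothing more can be done
None
```

I handed the job in at about 20.7 s of the 61 s limit: the finished flask stands on the middle pad within about 2 mm of its centre, in row with the other two, and the waiting flask is seated upright in the cradle, held pressed down about 15.7 of 18 mm by its neck; nothing was dropped or knocked over.

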